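Hang a test-tube carrier on the two latch hooks of a draining stand

ROBOT

A 6-joint arm with a two-finger parallel gripper is mounted at the origin on the work surface. World frame = base frame: x ahead of the robot, y to its left, z up, the work surface at z = 0. Lengths are in m, angles in rad, forces in N, time in s.
With the tool pointing down it reaches from about 0.35 to 0.975 m from the base axis. Payload 17.4 kg.
Tool frame: the origin (TCP) lies midway between the tips of the shut fingers; the grasp point (between the pads) lies 19 mm behind it; z points along the fingers, y is the direction in which the jaws open and shut (so a half turn about z gives the same grasp; the last joint's range is limited). The gripper opens to 85 mm and grips with 20 to 120 N. Pads are 22 mm wide; open, the fingers measure 114 mm over their backs; the gripper's body (76 mm by 85 mm) begins 54 mm behind the grasp point. The pads swing forward as they close: fully open they stand 13 mm farther back than shut.
Start: joints at [-1.186, 0.116, 1.442, -0, 1.584, -0.038], TCP at [0.277, -0.616, 0.231] pointing down, gripper open.
Joint ranges: [-2.83, 2.83], [-0.83, 2.19], [0.07, 2.5], [-1.14, 4.28], [0.01, 3], [-2.97, 2.97]. Speed limits (rad/s): [1.89, 1.89, 2.22, 3.14, 3.14, 3.14].

INTERFACE

Orientations are given as a unit quaternion [x, y, z, w].
In Python, from station import bot gives the robot as it stands.
- The arm moves only by the shell command python3 -m pendant 'ROWS'. ROWS is JSON, a list of rows, each a list of 5 numbers: the opening, from 0 (shut) to 1 (fully open), then the shift along the tool's x, y, z in m, then the turn about the tool's z in degrees. In form: [[grip, x, y, z, turn], ...]. A call has 1 to 5 rows; each row shifts and turns the commanded pose from where the row before left it, along the tool's axes as they then stand; what a row does not reach is not made up. A row lasts 1/10 s, in which the tool goes at most 50 mm and 8.59 degrees, less where a joint would pass 70% of its speed; a pose out of reach is approached as far as the arm can. A call is refused whole if a number of a shift passes 0.05 or a number of a turn 8.59, either way. A call with a gripper value outside its range is refused whole. The fingers move at their own pace and stop on an object; the grip force is fixed at half the most. Time passes only in rows, so rows that do not move let the fingers close. It gives the time, the measured TCP pose, the force and the opening at its end, in the units of the state.
- bot.get_state(): the state, without advancing time (a new reading comes with each control period).
- bot.read_camera(name): name is "scene" or "top"; returns a dict with "color" (420x560x3 uint8, red, green, blue), "fx", "fy", "cx", "cy" (pixels), "k1" (the pictures are not rectified: a ray, as slopes to the right and down, at radius r is drawn at 1 + k1 r^2 times it, then the intrinsics apply), "rvec" (rotation vector, rad) and "tvec" (3), from world to camera coordinates, as OpenCV has them. Camera axes: x right, y down, z forward; pixel columns grow to the right and rows downward; lengths in m; the calibration is good to about 2 mm. A picture is of the moment at which its call begins. There is no depth.
- bot.close_job(): hands the job in, once; it reports no verdict.
The state is a dict: "time": time; "qpos": joint angles; "dq": joint speeds; "effort": joint torques, N m; "tcp_pos": TCP position; "ee_rot": TCP orientation; "ft_force": force on the tool from outside, world axes, zero at the start; "ft_torque": the same for the moment, N m; "width": finger opening in m.
Only numpy, scipy, OpenCV 4.12 (cv2) and the standard library are available. Lean on these libraries where they do the work, as an engineer would, in place of code of your own. Each camera call takes 0.05 s, during which the arm holds its last target. There are 200 camera calls.

TASK

Pick up the steel test-tube carrier by its black grip and hang it by its long rod on both spring-latch hooks of the draining stand. Press it down until both latches have snapped shut over the rod and it bears firmly on the hooks (some 10 N of push will do), and before letting go lift it lightly until both latches take the pull, to check that both hold; then set it back down in the hooks and release it. Keep the carrier upright, never load the stand with more than 25 N, and leave the other things where they stand.

Things in the scene. Friction and masses are not known exactly. Their poses are not given: they have to be found in the camera images.
- carrier: stainless test-tube carrier with 14 glass tubes, symmetric, 0.36 to 0.54 kg, standing loose on the bench. Body 230 mm long (y), 76 mm wide (x), tubes up to 82 mm high. Two end plates carry a round rod, 8 mm thick, along y, its axis 100 mm above the underside, bare from 115 to 164 mm either side of the middle, then 14 mm black end caps. Origin: centre of the underside; z up
- grip (a point): centre of the carrier's black upright grip on the middle of the rod, 120 mm above the carrier's underside: a block 12 mm thick (x), 70 mm long (y), 48 mm tall (96 to 144 mm above the underside). Pinch it across its thickness from above
- rod_left (a point): point on the rod's axis 145 mm from its middle, towards the carrier's +y end: the part that lies in a hook
- rod_right (a point): point on the rod's axis 145 mm from its middle, towards the carrier's -y end: the part that lies in a hook
- stand: fixed draining stand: white drip tray 340 mm (y) x 150 mm (x), rim 20 mm high, and a steel post at each end with a J hook on top, at y = +145 and -145 mm. Highest point 183 mm; between the hooks (131 mm clear each side of the middle) only the tray. Hooks and posts do not give. Origin: centre of the tray's underside; at yaw 0 x points away from the robot, y to its left, z up
- seat_left (a point): point of the stand at y = +145 mm, 130 mm above its underside: the rod's axis when lying on the floor of the left hook, if that hook were at its nominal height. Hooks are clamped by hand in slots: each sits up to 5 mm higher or lower than nominal, independently (not reported), so the carrier may hang up to 2 degrees out of level
- seat_right (a point): the same at y = -145 mm for the right hook. Each hook: steel strip 14 mm wide (y), flat floor, open at the top; throat from 8 mm on the -x side of this line (nose, its flared lip ends 28 mm above the seated rod's axis) to 12 mm on the +x side (shank, ends 48 mm above). A rod let down on this line passes the latch
- latch_left (a joint): spring latch of the hook at +y: dark 22 mm flap, pinned to the shank 22 mm above the seated rod's axis, sloping 35 degrees down to the nose. 0 rad = shut; turns only down and inwards (growing, stop 0.9), springs shut by itself. A rod coming down meets it 19 to 21 mm above the floor; passing takes 4 to 7 N per hook (the carrier's weight alone does not)
- latch_right (a joint): the same for the hook at -y. A latch opens to 0.5 to 0.7 rad as the rod passes and snaps shut when the rod is about 2 mm above the hook's floor; a shut latch stops the rod 5 to 10 mm above the floor. The reading has noise of about 0.01 rad
- beaker: glass beaker, 72 mm wide, 95 mm tall, bystander; origin: centre of the underside
- tip_box: grey open divided plastic box, 80 x 120 x 55 mm, bystander; origin: centre of the underside
- wash_bottle: white plastic bottle, 64 mm wide, 150 mm tall, bystander; origin: centre of the underside

How it is judged:
On the way, in this order (a step that is already met when the one before it is completed fails the run):
1. while the gripper still holds the carrier, both latches are shut over the rod and the carrier bears on the hooks with over 7 N (x of rod_left in the frame of stand between -0.01 and 0.012 m and z of rod_left in the frame of stand between 0.122 and 0.138 m and x of rod_right in the frame of stand between -0.01 and 0.012 m and z of rod_right in the frame of stand between 0.122 and 0.138 m and value of joint each of latch_left, latch_right below 0.12 rad and y of carrier in the frame of stand between -0.015 and 0.015 m and contact force between carrier and stand above 7 N and contact force between the fingers and carrier above 2 N), for 0.2 s.
2. the held carrier is lifted against the shut latches until both take some pull (value of joint each of latch_left, latch_right below 0.12 rad and contact force between carrier and latch_left above 0.5 N and contact force between carrier and latch_right above 0.5 N and contact force between the fingers and carrier above 2 N), for 0.05 s.
At the end, for the whole second after the job is handed in: The carrier hangs released and at rest, rod in both hooks (both rod points -10 to 12 mm along x of the stand's middle line and 122 to 138 mm above its underside), carrier's middle within 15 mm of the stand's along y, both latches shut (below 0.12 rad) (x of rod_left in the frame of stand between -0.01 and 0.012 m and z of rod_left in the frame of stand between 0.122 and 0.138 m and x of rod_right in the frame of stand between -0.01 and 0.012 m and z of rod_right in the frame of stand between 0.122 and 0.138 m and value of joint each of latch_left, latch_right below 0.12 rad and y of carrier in the frame of stand between -0.015 and 0.015 m and linear speed of carrier below 0.02 m/s); the robot touches nothing.
It fails at once if the carrier presses or pulls on the stand with more than 25 N in all (contact force between carrier and stand above 25 N).
It fails at once if the carrier is tipped more than 20 degrees (angle between carrier's own z axis and vertical above 0.35 rad).
It fails at once if a bystander (beaker, divided box, bottle) is moved by more than 20 mm (distance of any of beaker, tip_box, wash_bottle from where it was at the start of the episode above 0.02 m).
It also fails if it takes over 66 s, if anything falls off the work surface, if the arm or the gripper's body presses on something with over 40 N, if the wrist force passes 120 N, or if a joint passes its speed limit or range.

## Working session

There is one attempt and no reset: what is moved stays moved. The work goes in short steps, Python scripts to look and compute and a shell command to move; the robot and the scene stay as the last step left them, time stands still between calls to the robot, and variables do not carry over. Pictures are saved under pics/ and viewed, about 8 in all and at most 12, crops included, and the job is handed in when it is done.

```bash
mkdir -p pics; ls
python3 - <<'E'
from station import bot
import cv2,numpy as np
s=bot.get_state()
print({k:np.round(v,3).tolist() for k,v in s.items()})
for n in("scene","top"):
    c=bot.read_camera(n); cv2.imwrite(f"pics/{n}0.png",c["color"][:,:,::-1])
    R=cv2.Rodrigues(np.array(c["rvec"]))[0]
    print(n,{k:np.round(c[k],4).tolist() for k in c if k!="color"},-R.T@np.array(c["tvec"]).ravel())
E
```

```text
pics
{'time': 0.0, 'qpos': [-1.186, 0.116, 1.442, -0.0, 1.584, -0.038], 'dq': [-0.0, -0.001, -0.0, -0.002, 0.0, -0.0], 'effort': [0.001, -73.199, -63.249, 0.0, 0.006, 0.0], 'tcp_pos': [0.277, -0.615, 0.231], 'ee_rot': [0.978, 0.21, -0.0, -0.001], 'ft_force': [0.663, 0.166, -0.077], 'ft_torque': [-0.03, 0.003, 0.004], 'width': 0.086}
scene {'fx': 451.9849, 'fy': 451.9849, 'cx': 277.4328, 'cy': 207.9996, 'k1': -0.0412, 'rvec': [1.9355, 1.7908, -0.5461], 'tvec': [-0.0678, -0.4189, 1.7429]} [ 1.33504205 -0.05431179  1.19682492]
top {'fx': 534.9897, 'fy': 534.9897, 'cx': 276.4838, 'cy': 207.4824, 'k1': -0.0854, 'rvec': [2.167, -2.1617, 0.1258], 'tvec': [0.0093, 0.6171, 1.5449]} [0.43843203 0.01501423 1.60477544]
```

View pics/top0.png

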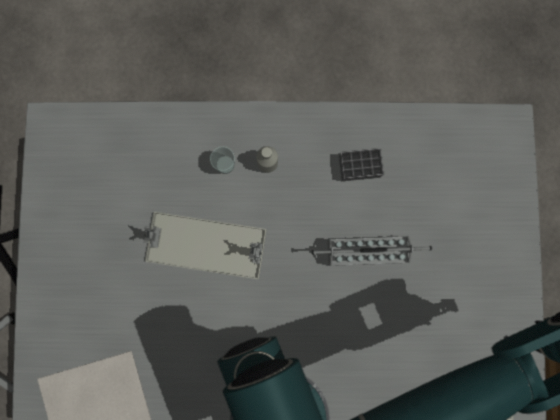

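View pics/scene0.png

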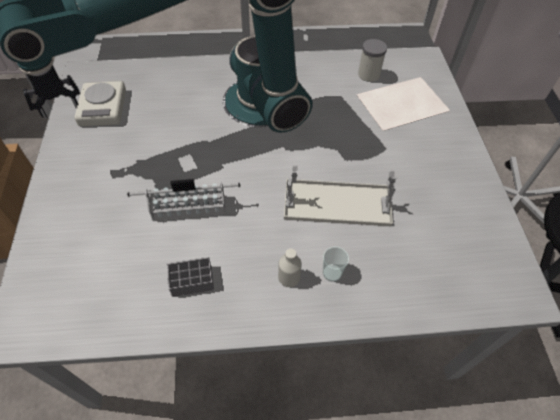

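Run:
```python
import cv2,numpy as np
t=cv2.imread("pics/top0.png");s=cv2.imread("pics/scene0.png")
def crop(im,x0,y0,w,h,k,g):
    c=cv2.convertScaleAbs(cv2.resize(im[y0:y0+h,x0:x0+w],None,fx=k,fy=k,interpolation=cv2.INTER_CUBIC),alpha=g)
    for x in range((x0//10+1)*10,x0+w,10):
        cv2.line(c,((x-x0)*k+k//2,0),((x-x0)*k+k//2,6),(0,0,255),1); cv2.putText(c,str(x),((x-x0)*k-8,16),0,.35,(0,0,255),1)
    for y in range((y0//10+1)*10,y0+h,10):
        cv2.line(c,(0,(y-y0)*k+k//2),(6,(y-y0)*k+k//2),(0,0,255),1); cv2.putText(c,str(y),(8,(y-y0)*k+5),0,.35,(0,0,255),1)
    return c
def stack(a,b):
    o=np.zeros((a.shape[0]+b.shape[0],max(a.shape[1],b.shape[1]),3),np.uint8);o[:a.shape[0],:a.shape[1]]=a;o[a.shape[0]:,:b.shape[1]]=b;return o
cv2.imwrite("pics/a.png",stack(crop(t,122,205,155,78,5,1.6),crop(t,285,228,155,42,5,1.6)))
cv2.imwrite("pics/b.png",stack(crop(s,275,158,130,70,5,1.2),crop(s,120,173,130,48,5,1.2)))
```

```text
(no output)
```

View pics/a.png

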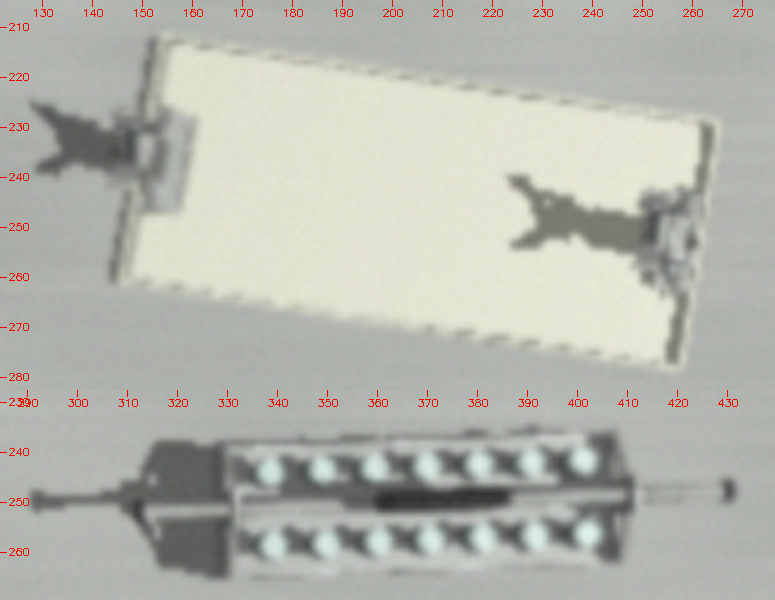

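View pics/b.png

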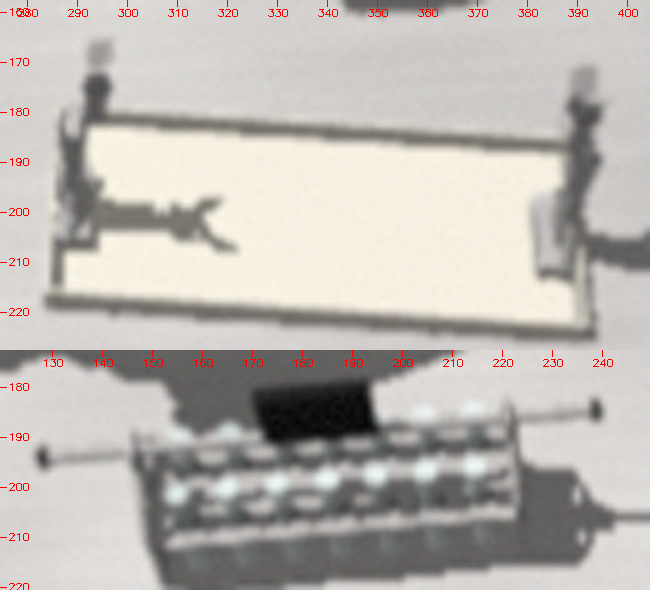

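Top view: stand tray corners at about (152,212), (265,229), (257,277), (144,261). The carrier rod runs (291,250)–(431,247) and its grip lies around (372,249). I'll fit both poses with both cameras.

```bash
cat > h.py <<'E'
import cv2,numpy as np
from station import bot
from scipy.optimize import least_squares
def cam(n):
    c=bot.read_camera(n);c["color"]=c["color"][:,:,::-1].copy();return c
def proj(c,P):
    K=np.array([[c["fx"],0,c["cx"]],[0,c["fy"],c["cy"]],[0,0,1.]])
    return cv2.projectPoints(np.array(P,float).reshape(-1,1,3),np.array(c["rvec"],float),np.array(c["tvec"],float),K,np.array([c["k1"],0,0,0.]))[0].reshape(-1,2)
def world(p,L):
    x,y,a=p;L=np.array(L,float);R=np.array([[np.cos(a),-np.sin(a)],[np.sin(a),np.cos(a)]])
    o=L.copy();o[:,:2]=L[:,:2]@R.T+[x,y];return o
def fit(obs,p0):  # obs: list of (cam, local pts, pixels)
    f=lambda p:np.concatenate([(proj(c,world(p,L))-np.array(px)).ravel() for c,L,px in obs])
    r=least_squares(f,p0);return r.x,r.fun.reshape(-1,2)
E
python3 - <<'E'
from h import *
T=cam("top");S=cam("scene")
# stand rim corners: +x+y, +x-y, -x-y, -x+y
L=[[.075,.17,.02],[.075,-.17,.02],[-.075,-.17,.02],[-.075,.17,.02]]
to=(T,L,[(152.5,212.5),(265,229.5),(257.5,277),(144.5,261)])
so=(S,L,[(392.5,223.5),(284.5,217.5),(287,180.5),(389.5,186.5)])
R=[[0,.178,.1],[0,-.178,.1]]
ct=(T,R+[[0,.035,.144],[0,-.035,.144]],[(290.5,250),(431.5,247.5),(359,250),(386.5,249)])
cs=(S,R,[(240,184.8),(127.5,194.3)])
for nm,a,b,p0 in(("stand",to,so,(.5,.2,-.1)),("carrier",ct,cs,(.5,-.2,0))):
    for o in([a],[b],[a,b]):
        p,r=fit(o,p0);print(nm,np.round(p,4),np.round(r,1).tolist())
for n,c,h in(("beaker",0,0),):pass
E
```

```text
stand [ 0.5067  0.2235 -0.1412] [[0.1, -0.7], [0.0, -1.4], [0.1, 1.5], [-0.3, 0.6]]
stand [ 0.5147  0.2217 -0.1447] [[0.8, 0.7], [-0.4, 0.2], [-0.4, -0.6], [0.1, -0.6]]
stand [ 0.5096  0.2229 -0.1426] [[0.3, -1.7], [0.2, -2.3], [0.3, 0.6], [-0.1, -0.5], [0.9, -0.8], [-0.1, -1.1], [-0.2, -1.7], [0.0, -1.9]]
carrier [ 0.4913 -0.2406  0.0175] [[12.1, 0.5], [-3.3, 0.8], [-3.3, -0.9], [-5.3, -0.3]]
carrier [ 0.4915 -0.2571  0.0274] [[2.7, -0.2], [-2.7, -0.3]]
carrier [ 0.4917 -0.2455  0.0233] [[13.9, 0.8], [-1.6, 0.3], [-1.5, -0.9], [-3.5, -0.5], [6.5, -0.2], [1.2, -0.6]]
```

Run:
```python
from h import *
T=cam("top");S=cam("scene")
R=[[0,.169,.1],[0,-.169,.1]]
ct=(T,R+[[0,.035,.144],[0,-.035,.144]],[(311.5,249.8),(431,247.5),(359.5,249.8),(386.5,248.8)])
cs=(S,R,[(239.2,184.8),(128.2,194.3)])
for o in([ct],[cs],[ct,cs]):
    p,r=fit(o,(.5,-.2,0));print(np.round(p,4),np.round(r,1).tolist())
st=np.array([.5096,.2229,-.1426])
for d in (st,np.array([.5067,.2235,-.1412])):
  for c,n in((T,"top"),(S,"scene")):
    print(n,np.round(proj(c,world(d,[[0.012,.145,.178],[0.012,-.145,.178],[-.008,.145,.158],[-.008,-.145,.158]])),1).tolist())
s=bot.get_state();print(s["time"],np.round(s["tcp_pos"],4))
```

```text
[ 0.4919 -0.2551  0.0197] [[-0.5, 0.6], [-0.9, 0.6], [1.5, -0.8], [-0.1, -0.3]]
[ 0.4923 -0.2573  0.0333] [[0.5, -0.0], [-0.5, -0.0]]
[ 0.492  -0.2558  0.0247] [[-0.3, 0.9], [-0.7, 0.2], [1.8, -0.8], [0.2, -0.5], [1.0, 0.2], [0.1, -0.5]]
top [[144.7, 228.9], [251.4, 244.7], [145.3, 236.7], [250.7, 252.4]]
scene [[395.0, 174.6], [295.4, 169.0], [392.9, 173.6], [295.3, 168.1]]
top [[144.5, 230.0], [251.2, 245.7], [145.0, 237.8], [250.5, 253.4]]
scene [[394.9, 173.7], [295.5, 168.3], [392.8, 172.7], [295.4, 167.4]]
0.3 [ 0.2769 -0.6155  0.231 ]
```

```bash
python3 -m pendant '[[1,0,0,0,-8.4],[1,0,0,0,-8.4],[1,0,0,0,-8.4],[1,0,0,0,-8.4],[1,0,0,0,-8.4]]'; python3 -m pendant '[[1,0,0,0,-8.4],[1,0,0,0,-8.4],[1,0,0,0,-8.4],[1,0,0,0,0]]'
cat >> h.py <<'E'
from scipy.spatial.transform import Rotation as Ro
def togo(xyz,yaw):
    """shift in current tool axes and turn (deg) to bring TCP to xyz with tool x at yaw"""
    s=bot.get_state();M=Ro.from_quat(s["ee_rot"]).as_matrix()
    y=np.arctan2(M[1,0],M[0,0])
    print("t",round(s["time"],2),"tcp",np.round(s["tcp_pos"],4),"yaw",round(np.degrees(y),2),"F",np.round(s["ft_force"],1),"tau",np.round(s["ft_torque"],2),"w",round(s["width"],4),"tool z",np.round(M[:,2],3))
    print("shift",np.round(M.T@(np.array(xyz)-s["tcp_pos"]),4),"turn",round(np.degrees(y)-yaw,2))
E
python3 -c "
from h import *
togo((.492,-.2558,.231),91.4)"
```

```text
time: 0.8
tcp_pos: [0.277, -0.6156, 0.2312]
ee_rot: [0.836, 0.549, -0.0, -0.0]
ft_force: [0.3, -0.3, 0.5]
width: 0.0855
time: 1.2
tcp_pos: [0.277, -0.6156, 0.2312]
ee_rot: [0.697, 0.717, 0.0, -0.0]
ft_force: [-0.5, 0.3, 0.1]
width: 0.0853
t 1.2 tcp [ 0.277  -0.6156  0.2312] yaw 91.58 F [-0.5  0.3  0.1] tau [-0.   -0.01  0.01] w 0.0853 tool z [-0.  0. -1.]
shift [3.537e-01 2.249e-01 2.000e-04] turn 0.18
```

```bash
python3 -m pendant '[[1,0.04,0.025,0,0],[1,0.04,0.025,0,0],[1,0.04,0.025,0,0],[1,0.04,0.025,0,0],[1,0.04,0.025,0,0]]' >/dev/null; python3 -m pendant '[[1,0.04,0.025,0,0],[1,0.04,0.025,0,0],[1,0.04,0.025,0,0],[1,0.034,0.025,0,0],[1,0,0,0,0]]'
python3 - <<'E'
from h import *
togo((.492,-.2558,.105),91.4)
T=cam("top");S=cam("scene")
a=cv2.resize(T["color"][225:275,285:440],None,fx=5,fy=5,interpolation=cv2.INTER_CUBIC)
b=cv2.resize(S["color"][140:215,110:265],None,fx=5,fy=5,interpolation=cv2.INTER_CUBIC)
cv2.imwrite("pics/c.png",cv2.vconcat([cv2.convertScaleAbs(a,alpha=1.7),cv2.convertScaleAbs(b,alpha=1.3)])[:600])
E
```

```text
time: 2.2
tcp_pos: [0.495, -0.2525, 0.2315]
ee_rot: [0.699, 0.715, 0.0, 0.0]
ft_force: [-0.0, -0.1, -0.2]
width: 0.0853
t 2.2 tcp [ 0.495  -0.2525  0.2315] yaw 91.37 F [-0.  -0.1 -0.2] tau [-0.01 -0.   -0.02] w 0.0853 tool z [ 0.001  0.001 -1.   ]
shift [-0.0033 -0.0032  0.1265] turn -0.03
```

View pics/c.png

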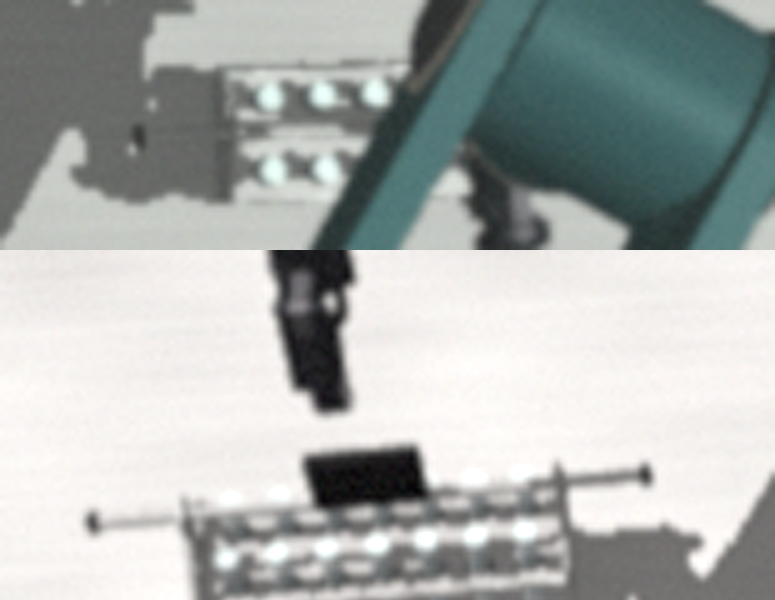

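Run:
```python
from h import *
T=cam("top");S=cam("scene")
R=[[0,.169,.1],[0,-.169,.1]]
ct=(T,R+[[0,.035,.144],[0,-.035,.144]],[(312.5,251.9),(431,247.6),(359.5,250.3),(386.5,249.2)])
cs=(S,R,[(239.2,184.8),(128.2,194.3)])
for o in([ct],[cs],[ct,cs]):
    p,r=fit(o,(.5,-.2,0));print(np.round(p,4),np.round(r,1).tolist())
togo((p[0],p[1],.105),90+np.degrees(p[2]))
```

```text
[ 0.4898 -0.2558  0.036 ] [[-1.3, 0.3], [-0.7, 0.2], [1.8, -0.3], [0.2, -0.2]]
[ 0.4923 -0.2573  0.0333] [[0.5, -0.0], [-0.5, -0.0]]
[ 0.4903 -0.2563  0.0355] [[-1.1, 0.0], [-0.5, 0.1], [1.9, -0.6], [0.3, -0.4], [0.8, -0.7], [-0.1, -0.5]]
t 2.4 tcp [ 0.4927 -0.2567  0.2313] yaw 91.27 F [-0.2 -0.5  0.1] tau [-0.01 -0.03  0.01] w 0.0853 tool z [-0. -0. -1.]
shift [ 0.0005 -0.0024  0.1263] turn -0.76
```

```bash
python3 -m pendant '[[1,0,-0.002,0.03,-0.7],[1,0,0,0.03,0],[1,0,0,0.03,0],[1,0,0,0.03,0],[1,0,0,0.006,0]]'; python3 -m pendant '[[0.4,0,0,0,0],[0.1,0,0,0,0],[0,0,0,0,0],[0,0,0,0,0],[0,0,0,0,0]]'; python3 -m pendant '[[0,0,0,0,0],[0,0,0,0,0],[0,0,0,0,0],[0,0,0,0,0],[0,0,0,0,0]]'
```

```text
time: 2.9
tcp_pos: [0.4892, -0.2565, 0.1019]
ee_rot: [0.695, 0.719, -0.001, -0.002]
ft_force: [-0.3, 0.2, 0.5]
width: 0.0855
time: 3.4
tcp_pos: [0.4913, -0.2563, 0.1061]
ee_rot: [0.694, 0.72, 0.0, 0.0]
ft_force: [-1.7, 0.9, 2.1]
width: 0.0124
time: 3.9
tcp_pos: [0.4912, -0.2563, 0.1061]
ee_rot: [0.694, 0.72, 0.0, 0.0]
ft_force: [-2.3, 0.5, 4.9]
width: 0.0114
```

```bash
python3 -m pendant '[[0,0,0,-0.015,0],[0,0,0,-0.03,0],[0,0,0,-0.045,0],[0,0,0,-0.045,0],[0,0,0,-0.045,0]]'; python3 -m pendant '[[0,0,0,-0.025,0],[0,0,0,0,0],[0,0,0,0,0]]'; python3 -c "
from h import *
togo((.508,.223,.306),81.8)"
```

```text
time: 4.4
tcp_pos: [0.4906, -0.2558, 0.2877]
ee_rot: [0.694, 0.72, -0.0, -0.0]
ft_force: [0.7, 0.5, -5.1]
width: 0.0115
time: 4.7
tcp_pos: [0.4909, -0.256, 0.3096]
ee_rot: [0.694, 0.72, -0.0, -0.0]
ft_force: [-0.1, -0.4, -5.6]
width: 0.0113
t 4.7 tcp [ 0.4909 -0.256   0.3096] yaw 92.13 F [-0.1 -0.4 -5.6] tau [0.04 0.02 0.03] w 0.0113 tool z [-0.  0. -1.]
shift [0.478  0.0348 0.0038] turn 10.33
```

```bash
python3 -m pendant '[[0,0.015,0.001,0,0],[0,0.03,0.002,0,0],[0,0.035,0.003,0,0],[0,0.035,0.003,0,0],[0,0.035,0.003,0,0]]'; python3 -m pendant '[[0,0.035,0.003,0,0],[0,0.035,0.003,0,0],[0,0.035,0.003,0,0],[0,0.035,0.003,0,0],[0,0.035,0.003,0,0]]';python3 -m pendant '[[0,0.035,0.002,0,0],[0,0.035,0.002,0,1],[0,0.035,0.002,0,2],[0,0.03,0.001,0,2],[0,0.015,0,0,2]]';python3 -m pendant '[[0,0.01,0,0,2],[0,0,0,0,1.3],[0,0,0,0,0],[0,0,0,0,0]]'
python3 - <<'E'
from h import *
togo((.508,.223,.306),81.8)
T=cam("top");S=cam("scene")
cv2.imwrite("pics/T1.png",T["color"]);cv2.imwrite("pics/S1.png",S["color"])
a=cv2.resize(T["color"][195:285,120:280],None,fx=5,fy=5,interpolation=cv2.INTER_CUBIC)
b=cv2.resize(S["color"][120:228,265:411],None,fx=5,fy=5,interpolation=cv2.INTER_CUBIC)
cv2.imwrite("pics/d.png",cv2.convertScaleAbs(a,alpha=1.7))
cv2.imwrite("pics/e.png",cv2.convertScaleAbs(b,alpha=1.3))
E
```

```text
time: 5.2
tcp_pos: [0.4968, -0.1039, 0.3083]
ee_rot: [0.694, 0.72, -0.001, -0.001]
ft_force: [0.8, -0.4, -5.6]
width: 0.0114
time: 5.7
tcp_pos: [0.5051, 0.0716, 0.3083]
ee_rot: [0.694, 0.72, -0.001, -0.001]
ft_force: [0.7, -0.4, -4.1]
width: 0.0115
time: 6.2
tcp_pos: [0.5098, 0.2223, 0.3079]
ee_rot: [0.736, 0.677, -0.001, -0.001]
ft_force: [0.0, -1.4, -5.4]
width: 0.0114
time: 6.6
tcp_pos: [0.5116, 0.2292, 0.3097]
ee_rot: [0.756, 0.655, -0.0, -0.0]
ft_force: [0.9, -0.9, -5.2]
width: 0.0115
t 6.6 tcp [0.5116 0.2292 0.3097] yaw 81.85 F [ 0.9 -0.9 -5.2] tau [-0.08  0.02  0.  ] w 0.0115 tool z [-0.001 -0.    -1.   ]
shift [-0.0066 -0.0026  0.0037] turn 0.05
```

View pics/e.png

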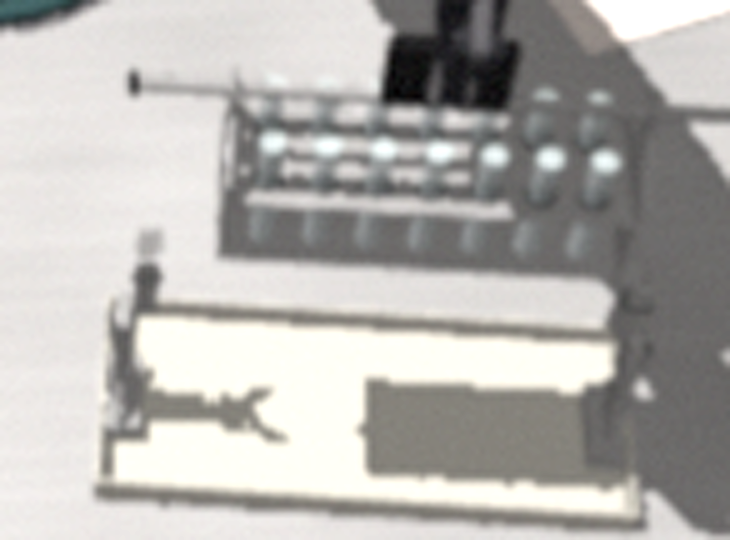

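View pics/d.png

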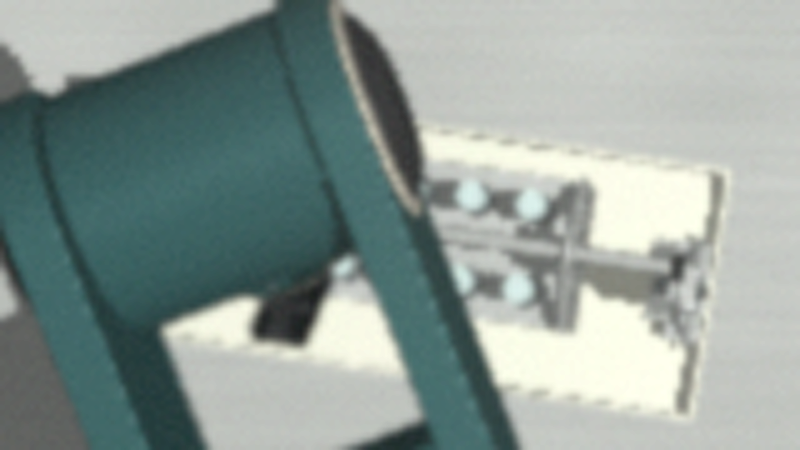

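```bash
python3 -m pendant '[[0,-0.0064,-0.0007,0,0],[0,0,0,0.02,0],[0,0,0,0.035,0],[0,0,0,0.035,0],[0,0,0,0.025,0]]'; python3 -m pendant '[[0,0,0,0.013,0],[0,0,0,0,0],[0,0,0,0,0]]'
python3 - <<'E'
from h import *
togo((.510,.223,.181),81.95)
T=cam("top");S=cam("scene")
P=bot.get_state()["tcp_pos"];yaw=np.radians(81.85-90)
rod=[[0,y,P[2]-.0061] for y in(-.178,-.145,.145,.178)]
for c,n in((T,"top"),(S,"scene")):print(n,np.round(proj(c,world((P[0],P[1],yaw),rod)),1).tolist())
a=cv2.resize(T["color"][230:275,225:275],None,fx=8,fy=8,interpolation=cv2.INTER_CUBIC)
b=cv2.resize(S["color"][150:225,275:315],None,fx=8,fy=8,interpolation=cv2.INTER_CUBIC)
d=cv2.resize(S["color"][150:225,365:420],None,fx=8,fy=8,interpolation=cv2.INTER_CUBIC)
o=np.zeros((600,760,3),np.uint8);o[:,:320]=b;o[:,320:]=d
cv2.imwrite("pics/f.png",cv2.convertScaleAbs(o,alpha=1.3));cv2.imwrite("pics/g.png",cv2.convertScaleAbs(cv2.resize(a,(800,720))[:600],alpha=1.7))
E
```

```text
time: 7.2
tcp_pos: [0.5096, 0.2225, 0.193]
ee_rot: [0.756, 0.655, -0.001, -0.0]
ft_force: [2.1, 0.3, -6.1]
width: 0.0115
time: 7.5
tcp_pos: [0.5106, 0.2234, 0.1837]
ee_rot: [0.756, 0.655, 0.001, 0.0]
ft_force: [0.1, -0.7, -4.9]
width: 0.0117
t 7.5 tcp [0.5106 0.2234 0.1837] yaw 81.82 F [ 0.1 -0.7 -4.9] tau [ 0.04 -0.    0.  ] w 0.0117 tool z [ 0.001  0.    -1.   ]
shift [-0.0005 -0.0006  0.0027] turn -0.13
top [[262.8, 250.5], [250.5, 248.7], [143.7, 232.9], [131.8, 231.1]]
scene [[284.5, 165.6], [295.8, 166.2], [394.9, 171.7], [406.2, 172.3]]
```

View pics/f.png

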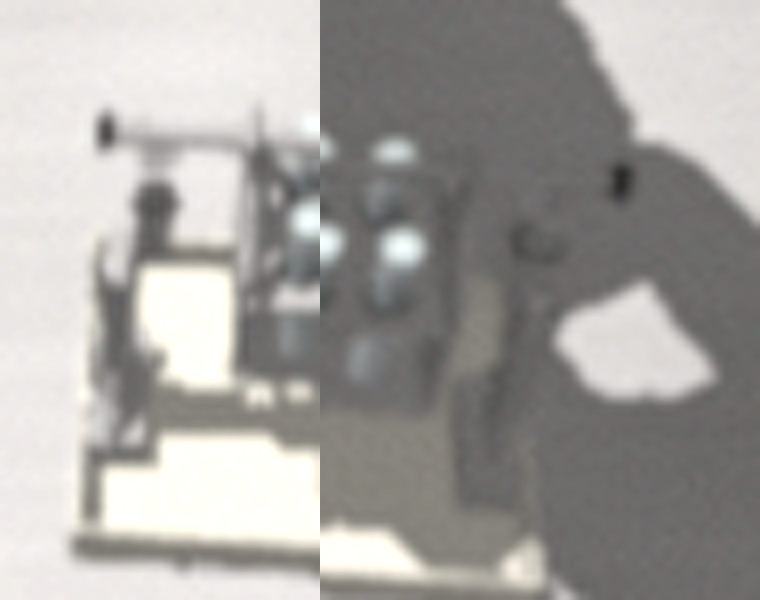

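View pics/g.png

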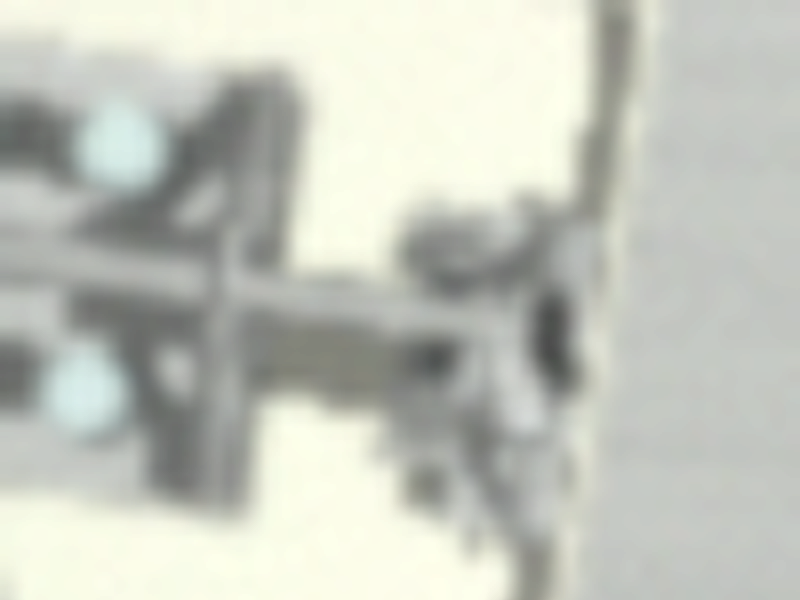

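```bash
python3 -m pendant '[[0,-0.003,-0.001,0.003,0],[0,0,0,0.004,0],[0,0,0,0.003,0],[0,0,0,0,0],[0,0,0,0,0]]'; python3 -m pendant '[[0,0,0,0.003,0],[0,0,0,0.003,0],[0,0,0,0.002,0],[0,0,0,0.002,0],[0,0,0,0,0]]'
```

```text
time: 8.1
tcp_pos: [0.5088, 0.2207, 0.1723]
ee_rot: [0.756, 0.655, -0.0, -0.0]
ft_force: [0.1, -0.1, -4.8]
width: 0.0113
time: 8.6
tcp_pos: [0.5087, 0.2206, 0.1619]
ee_rot: [0.756, 0.655, -0.0, -0.0]
ft_force: [-0.1, -0.3, -5.0]
width: 0.0113
```

```bash
python3 -m pendant '[[0,0,0,0.001,0],[0,0,0,0.001,0],[0,0,0,0,0]]'; python3 -m pendant '[[0,0,0,0.001,0],[0,0,0,0.001,0],[0,0,0,0,0]]'; python3 -c "
from h import *
togo((.509,.220,.136),81.95)"
```

```text
time: 8.9
tcp_pos: [0.5087, 0.2206, 0.1602]
ee_rot: [0.756, 0.655, -0.0, -0.0]
ft_force: [-0.3, -1.1, -6.9]
width: 0.0113
time: 9.2
tcp_pos: [0.5087, 0.2206, 0.1581]
ee_rot: [0.756, 0.655, -0.0, -0.0]
ft_force: [0.8, -0.1, -5.3]
width: 0.0115
t 9.2 tcp [0.5087 0.2206 0.1581] yaw 81.82 F [ 0.8 -0.1 -5.3] tau [-0.03  0.04  0.03] w 0.0115 tool z [-0. -0. -1.]
shift [-0.0005  0.0004  0.0221] turn -0.13
```

```bash
for i in 1; do python3 -m pendant '[[0,0,0,0.001,0],[0,0,0,0.001,0],[0,0,0,0,0]]'; done; python3 -c "
from h import *
togo((.509,.220,.136),81.95)"
```

```text
time: 9.5
tcp_pos: [0.5087, 0.2206, 0.1561]
ee_rot: [0.756, 0.655, -0.0, -0.0]
ft_force: [0.0, -0.4, -5.0]
width: 0.0108
t 9.5 tcp [0.5087 0.2206 0.1561] yaw 81.83 F [ 0.  -0.4 -5. ] tau [ 0.02 -0.06  0.01] w 0.0108 tool z [-0. -0. -1.]
shift [-0.0006  0.0004  0.0201] turn -0.12
```

```bash
python3 -m pendant '[[0,0,0,0.001,0],[0,0,0,0.001,0],[0,0,0,0,0]]'; python3 -c "
from h import *
togo((.509,.220,.136),81.95)"
```

```text
time: 9.8
tcp_pos: [0.509, 0.2207, 0.1552]
ee_rot: [0.756, 0.655, 0.0, 0.0]
ft_force: [-3.4, -2.6, 4.3]
width: 0.0112
t 9.8 tcp [0.509  0.2207 0.1552] yaw 81.83 F [-3.4 -2.6  4.3] tau [-0.13  0.58 -0.  ] w 0.0112 tool z [ 0.001  0.    -1.   ]
shift [-0.0007  0.0001  0.0192] turn -0.12
```

```bash
python3 -m pendant '[[0,0,0,0.001,0],[0,0,0,0.001,0],[0,0,0,0,0]]'; python3 -c "
from h import *
togo((.509,.220,.136),81.95)"
```

```text
time: 10.1
tcp_pos: [0.5091, 0.2208, 0.1537]
ee_rot: [0.756, 0.655, 0.001, 0.0]
ft_force: [-5.1, 0.3, 9.1]
width: 0.0115
t 10.1 tcp [0.5091 0.2208 0.1537] yaw 81.83 F [-5.1  0.3  9.1] tau [-0.28  0.84 -0.01] w 0.0115 tool z [ 0.001  0.001 -1.   ]
shift [-0.0009  0.      0.0177] turn -0.12
```

```bash
python3 -m pendant '[[0,0,0,0.0005,0],[0,0,0,0,0]]'; python3 -c "
from h import *
togo((.509,.220,.136),81.95)"
```

```text
time: 10.3
tcp_pos: [0.509, 0.2209, 0.1533]
ee_rot: [0.756, 0.655, 0.001, 0.0]
ft_force: [-4.8, 0.5, 8.3]
width: 0.0113
t 10.3 tcp [0.509  0.2209 0.1533] yaw 81.83 F [-4.8  0.5  8.3] tau [-0.23  0.84 -0.02] w 0.0113 tool z [ 0.001  0.001 -1.   ]
shift [-0.0009  0.0001  0.0173] turn -0.12
```

```bash
python3 -m pendant '[[0,0,0,0.0005,0],[0,0,0,0,0]]'; python3 -c "
from h import *
togo((.509,.220,.136),81.95)"
```

```text
time: 10.5
tcp_pos: [0.509, 0.2209, 0.1528]
ee_rot: [0.756, 0.655, 0.001, 0.0]
ft_force: [-6.4, 0.3, 9.4]
width: 0.0114
t 10.5 tcp [0.509  0.2209 0.1528] yaw 81.83 F [-6.4  0.3  9.4] tau [-0.2   0.92 -0.11] w 0.0114 tool z [ 0.001  0.001 -1.   ]
shift [-0.001   0.0001  0.0168] turn -0.12
```

```bash
python3 -m pendant '[[0,0,0,0.001,0],[0,0,0,0,0]]'; python3 -c "
from h import *
togo((.509,.220,.136),81.95)"
```

```text
time: 10.7
tcp_pos: [0.5088, 0.221, 0.1516]
ee_rot: [0.756, 0.655, 0.001, -0.0]
ft_force: [-6.9, 1.3, 8.0]
width: 0.0116
t 10.7 tcp [0.5088 0.221  0.1516] yaw 81.83 F [-6.9  1.3  8. ] tau [-0.01  1.14 -0.12] w 0.0116 tool z [ 0.001  0.001 -1.   ]
shift [-0.001   0.0003  0.0156] turn -0.12
```

```bash
python3 -m pendant '[[0,0,0,0.001,0],[0,0,0,0,0]]'; python3 -c "
from h import *
togo((.509,.220,.136),81.95)"
```

```text
time: 10.9
tcp_pos: [0.5087, 0.221, 0.1504]
ee_rot: [0.756, 0.655, 0.0, -0.0]
ft_force: [-6.8, 2.0, 6.9]
width: 0.0114
t 10.9 tcp [0.5087 0.221  0.1504] yaw 81.83 F [-6.8  2.   6.9] tau [ 0.09  1.3  -0.09] w 0.0114 tool z [ 0.     0.001 -1.   ]
shift [-0.001   0.0005  0.0144] turn -0.12
```

```bash
python3 -m pendant '[[0,0,0,0.001,0],[0,0,0,0.001,0],[0,0,0,0.001,0],[0,0,0,0,0]]'; python3 -c "
from h import *
togo((.509,.220,.136),81.95)"
```

```text
time: 11.3
tcp_pos: [0.5084, 0.221, 0.147]
ee_rot: [0.756, 0.655, 0.0, -0.0]
ft_force: [-9.2, 1.9, 4.6]
width: 0.0115
t 11.3 tcp [0.5084 0.221  0.147 ] yaw 81.83 F [-9.2  1.9  4.6] tau [ 0.18  1.45 -0.12] w 0.0115 tool z [-0.001  0.001 -1.   ]
shift [-0.0009  0.0008  0.011 ] turn -0.12
```

```bash
python3 -m pendant '[[0,0,0,0.001,0],[0,0,0,0.001,0],[0,0,0,0.001,0],[0,0,0,0,0]]'; python3 -c "
from h import *
togo((.509,.220,.136),81.95)"
```

```text
time: 11.7
tcp_pos: [0.5082, 0.221, 0.1437]
ee_rot: [0.756, 0.655, -0.0, -0.001]
ft_force: [-8.5, 1.7, 2.4]
width: 0.0111
t 11.7 tcp [0.5082 0.221  0.1437] yaw 81.84 F [-8.5  1.7  2.4] tau [ 0.24  1.53 -0.15] w 0.0111 tool z [-0.001  0.001 -1.   ]
shift [-0.0009  0.0009  0.0077] turn -0.11
```

```bash
python3 -m pendant '[[0,0,0,0.001,0],[0,0,0,0.001,0],[0,0,0,0,0]]'; python3 -c "
from h import *
togo((.509,.220,.136),81.95)"
```

```text
time: 12.0
tcp_pos: [0.5082, 0.2209, 0.1416]
ee_rot: [0.756, 0.655, -0.0, -0.001]
ft_force: [-7.3, 1.2, 0.6]
width: 0.0113
t 12.0 tcp [0.5082 0.2209 0.1416] yaw 81.83 F [-7.3  1.2  0.6] tau [ 0.26  1.4  -0.12] w 0.0113 tool z [-0.001  0.001 -1.   ]
shift [-0.0008  0.001   0.0056] turn -0.12
```

```bash
python3 -m pendant '[[0,0,0,0.001,0],[0,0,0,0,0]]'; python3 -c "
from h import *
togo((.509,.220,.136),81.95)"
```

```text
time: 12.2
tcp_pos: [0.5082, 0.2209, 0.1405]
ee_rot: [0.756, 0.655, -0.0, -0.001]
ft_force: [-7.5, 2.1, 2.1]
width: 0.0114
t 12.2 tcp [0.5082 0.2209 0.1405] yaw 81.83 F [-7.5  2.1  2.1] tau [ 0.29  1.46 -0.04] w 0.0114 tool z [-0.001  0.001 -1.   ]
shift [-0.0008  0.001   0.0045] turn -0.12
```

```bash
python3 -m pendant '[[0,0,0,0.001,0],[0,0,0,0,0]]'; python3 -c "
from h import *
togo((.509,.220,.136),81.95)"
```

```text
time: 12.4
tcp_pos: [0.5081, 0.2209, 0.1394]
ee_rot: [0.756, 0.655, -0.0, -0.001]
ft_force: [-8.5, 2.2, 1.4]
width: 0.0113
t 12.4 tcp [0.5081 0.2209 0.1394] yaw 81.84 F [-8.5  2.2  1.4] tau [ 0.18  1.49 -0.  ] w 0.0113 tool z [-0.002  0.    -1.   ]
shift [-0.0008  0.001   0.0034] turn -0.11
```

```bash
python3 -m pendant '[[0,0,0,0.001,0],[0,0,0,0,0]]'; python3 -c "
from h import *
togo((.509,.220,.136),81.95)"
```

```text
time: 12.6
tcp_pos: [0.508, 0.2209, 0.1382]
ee_rot: [0.756, 0.655, -0.001, -0.001]
ft_force: [-8.0, 2.7, -1.7]
width: 0.0113
t 12.6 tcp [0.508  0.2209 0.1382] yaw 81.84 F [-8.   2.7 -1.7] tau [ 0.17  1.55 -0.  ] w 0.0113 tool z [-0.002  0.    -1.   ]
shift [-0.0007  0.0012  0.0022] turn -0.11
```

```bash
python3 -m pendant '[[0,0,0,0.0005,0],[0,0,0,0,0]]'; python3 -c "
from h import *
togo((.509,.220,.136),81.95)"
```

```text
time: 12.8
tcp_pos: [0.5078, 0.2208, 0.1375]
ee_rot: [0.756, 0.655, -0.001, -0.001]
ft_force: [-8.8, 2.5, -1.9]
width: 0.0113
t 12.8 tcp [0.5078 0.2208 0.1375] yaw 81.85 F [-8.8  2.5 -1.9] tau [-0.14  1.67  0.11] w 0.0113 tool z [-0.002 -0.    -1.   ]
shift [-0.0006  0.0013  0.0015] turn -0.1
```

```bash
python3 -m pendant '[[0,0,0,0.001,0],[0,0,0,0,0]]'; python3 -c "
from h import *
togo((.509,.220,.136),81.95)"
```

```text
time: 13.0
tcp_pos: [0.508, 0.2206, 0.1361]
ee_rot: [0.756, 0.655, -0.001, -0.001]
ft_force: [-6.3, -0.1, -7.6]
width: 0.0112
t 13.0 tcp [0.508  0.2206 0.1361] yaw 81.8 F [-6.3 -0.1 -7.6] tau [ 0.34  1.02 -0.85] w 0.0112 tool z [-0.002 -0.    -1.   ]
shift [-0.0005  0.0011  0.0001] turn -0.15
```

```bash
python3 -m pendant '[[0,0,0,0.001,0],[0,0,0,0,0]]'; python3 -c "
from h import *
togo((.509,.220,.136),81.95)"
```

```text
time: 13.2
tcp_pos: [0.5082, 0.2207, 0.1353]
ee_rot: [0.756, 0.655, -0.001, -0.001]
ft_force: [-4.6, 1.6, -6.5]
width: 0.0113
t 13.2 tcp [0.5082 0.2207 0.1353] yaw 81.8 F [-4.6  1.6 -6.5] tau [ 0.42  0.93 -0.76] w 0.0113 tool z [-0.002  0.    -1.   ]
shift [-0.0006  0.0009 -0.0007] turn -0.15
```

```bash
python3 -m pendant '[[0,0,0,0.001,0],[0,0,0,0,0]]'; python3 -c "
from h import *
togo((.509,.220,.136),81.95)"
```

```text
time: 13.4
tcp_pos: [0.5083, 0.2207, 0.1345]
ee_rot: [0.756, 0.655, -0.0, -0.001]
ft_force: [-5.2, 1.0, -4.4]
width: 0.0113
t 13.4 tcp [0.5083 0.2207 0.1345] yaw 81.8 F [-5.2  1.  -4.4] tau [ 0.62  0.91 -0.81] w 0.0113 tool z [-0.001  0.    -1.   ]
shift [-0.0006  0.0008 -0.0015] turn -0.15
```

```bash
python3 -m pendant '[[0,0,0,0.0005,0],[0,0,0,0,0]]'; python3 -c "
from h import *
togo((.509,.220,.136),81.95)"
```

```text
time: 13.6
tcp_pos: [0.5091, 0.2207, 0.1345]
ee_rot: [0.756, 0.655, 0.0, 0.0]
ft_force: [-0.1, -0.5, -2.5]
width: 0.0111
t 13.6 tcp [0.5091 0.2207 0.1345] yaw 81.84 F [-0.1 -0.5 -2.5] tau [ 0.37  0.01 -0.03] w 0.0111 tool z [ 0.001  0.    -1.   ]
shift [-0.0007  0.     -0.0015] turn -0.11
```

```bash
python3 -m pendant '[[0,0,0,0.0005,0],[0,0,0,0,0]]'; python3 -c "
from h import *
togo((.509,.220,.136),81.95)"
```

```text
time: 13.8
tcp_pos: [0.5091, 0.2207, 0.1343]
ee_rot: [0.756, 0.655, 0.0, 0.0]
ft_force: [-0.4, -0.1, 0.4]
width: 0.0115
t 13.8 tcp [0.5091 0.2207 0.1343] yaw 81.83 F [-0.4 -0.1  0.4] tau [ 0.41 -0.01  0.02] w 0.0115 tool z [ 0.001  0.    -1.   ]
shift [-0.0007  0.     -0.0017] turn -0.12
```

```bash
python3 -m pendant '[[0,0,0,0.001,0],[0,0,0,0,0]]'; python3 -c "
from h import *
togo((.509,.220,.136),81.95)"
```

```text
time: 14.0
tcp_pos: [0.5092, 0.2207, 0.1341]
ee_rot: [0.756, 0.655, 0.001, 0.0]
ft_force: [-3.9, -3.0, 8.9]
width: 0.0114
t 14.0 tcp [0.5092 0.2207 0.1341] yaw 81.82 F [-3.9 -3.   8.9] tau [0.16 0.6  0.03] w 0.0114 tool z [ 0.001  0.001 -1.   ]
shift [-0.0007 -0.0001 -0.0019] turn -0.13
```

```bash
python3 -m pendant '[[0,0,0,0.0005,0],[0,0,0,0,0]]'; python3 -c "
from h import *
togo((.509,.220,.136),81.95)"
```

```text
time: 14.2
tcp_pos: [0.5092, 0.2207, 0.1341]
ee_rot: [0.756, 0.655, 0.001, 0.0]
ft_force: [-6.1, -2.9, 13.7]
width: 0.0112
t 14.2 tcp [0.5092 0.2207 0.1341] yaw 81.83 F [-6.1 -2.9 13.7] tau [0.08 1.   0.02] w 0.0112 tool z [ 0.002  0.001 -1.   ]
shift [-0.0008 -0.0001 -0.0019] turn -0.12
```

```bash
python3 -m pendant '[[0,0,0,-0.0004,0],[0,0,0,0,0],[0,0,0,0,0],[0,0,0,0,0]]'
python3 - <<'E'
from h import *
togo((.509,.220,.136),81.95)
T=cam("top");S=cam("scene")
a=cv2.resize(T["color"][232:272,230:280],None,fx=8,fy=8,interpolation=cv2.INTER_CUBIC)
b=cv2.resize(S["color"][150:225,270:415],None,fx=5,fy=5,interpolation=cv2.INTER_CUBIC)
o=np.zeros((600,725,3),np.uint8);o[:375]=cv2.convertScaleAbs(b,alpha=1.3);o[375:,:400]=cv2.convertScaleAbs(a,alpha=1.7)[:225]
cv2.imwrite("pics/i.png",o)
P=bot.get_state()["tcp_pos"]
for c,n in((T,"top"),(S,"scene")):print(n,np.round(proj(c,world((P[0],P[1],-.142),[[0,y,P[2]-.0061] for y in(-.169,-.145,.145,.169)])),1).tolist())
E
```

```text
time: 14.6
tcp_pos: [0.5092, 0.2207, 0.1342]
ee_rot: [0.756, 0.655, 0.001, 0.0]
ft_force: [-4.2, -2.8, 10.5]
width: 0.0113
t 14.6 tcp [0.5092 0.2207 0.1342] yaw 81.82 F [-4.2 -2.8 10.5] tau [0.09 0.75 0.02] w 0.0113 tool z [ 0.002  0.001 -1.   ]
shift [-0.0007 -0.0001 -0.0018] turn -0.13
top [[261.0, 251.2], [252.4, 249.9], [149.1, 234.7], [140.7, 233.4]]
scene [[286.1, 176.0], [294.1, 176.5], [390.2, 181.8], [398.1, 182.3]]
```

View pics/i.png

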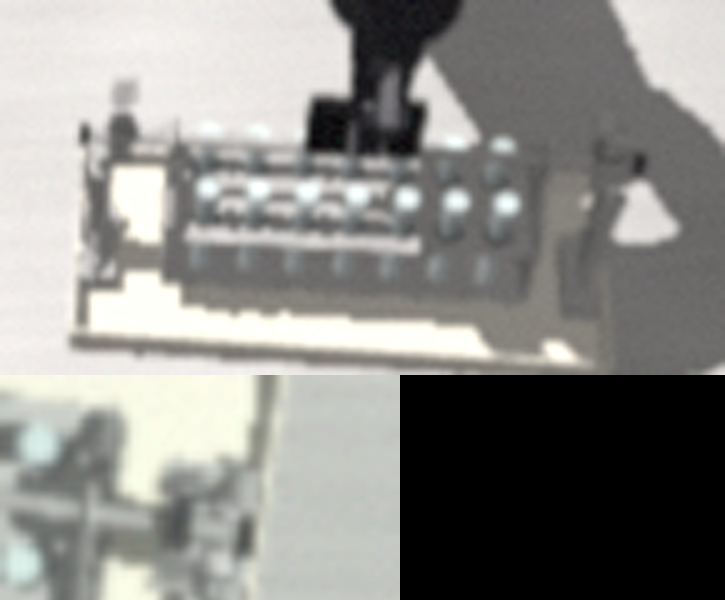

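```bash
python3 -m pendant '[[0,0,0,-0.001,0],[0,0,0,-0.001,0],[0,0,0,-0.001,0],[0,0,0,-0.001,0],[0,0,0,0,0]]'; python3 -c "
from h import *
togo((.509,.220,.136),81.95)"
```

```text
time: 15.2
tcp_pos: [0.5086, 0.2205, 0.1364]
ee_rot: [0.756, 0.655, -0.0, -0.0]
ft_force: [0.3, 0.8, -5.3]
width: 0.0112
t 15.2 tcp [0.5086 0.2205 0.1364] yaw 81.83 F [ 0.3  0.8 -5.3] tau [-0.05 -0.06 -0.02] w 0.0112 tool z [-0.001 -0.    -1.   ]
shift [-0.0005  0.0004  0.0004] turn -0.12
```

```bash
python3 -m pendant '[[0,0,0,-0.001,0],[0,0,0,-0.001,0],[0,0,0,0,0]]'; python3 -c "
from h import *
togo((.509,.220,.136),81.95)"
```

```text
time: 15.5
tcp_pos: [0.5088, 0.2206, 0.1388]
ee_rot: [0.756, 0.655, 0.0, 0.0]
ft_force: [0.4, -0.7, -5.1]
width: 0.011
t 15.5 tcp [0.5088 0.2206 0.1388] yaw 81.82 F [ 0.4 -0.7 -5.1] tau [ 0.01  0.01 -0.03] w 0.011 tool z [ 0.  0. -1.]
shift [-0.0006  0.0003  0.0028] turn -0.13
```

Free between floor and latches; going on up.

```bash
python3 -m pendant '[[0,0,0,-0.001,0],[0,0,0,0,0]]'; python3 -c "
from h import *
togo((.509,.220,.136),81.95)"
```

```text
time: 15.7
tcp_pos: [0.5088, 0.2206, 0.1398]
ee_rot: [0.756, 0.655, 0.0, 0.0]
ft_force: [0.8, 0.2, -5.3]
width: 0.0112
t 15.7 tcp [0.5088 0.2206 0.1398] yaw 81.82 F [ 0.8  0.2 -5.3] tau [-0.   -0.04 -0.02] w 0.0112 tool z [ 0.  0. -1.]
shift [-0.0006  0.0003  0.0038] turn -0.13
```

```bash
python3 -m pendant '[[0,0,0,-0.001,0],[0,0,0,0,0]]'; python3 -c "
from h import *
togo((.509,.220,.136),81.95)"
```

```text
time: 15.9
tcp_pos: [0.5088, 0.2206, 0.1409]
ee_rot: [0.756, 0.655, 0.0, 0.0]
ft_force: [0.0, -0.0, -4.3]
width: 0.0116
t 15.9 tcp [0.5088 0.2206 0.1409] yaw 81.82 F [ 0.  -0.  -4.3] tau [-0.02 -0.04 -0.01] w 0.0116 tool z [ 0.  0. -1.]
shift [-0.0006  0.0003  0.0049] turn -0.13
```

```bash
python3 -m pendant '[[0,0,0,-0.001,0],[0,0,0,0,0]]'; python3 -c "
from h import *
togo((.509,.220,.136),81.95)"
```

```text
time: 16.1
tcp_pos: [0.5088, 0.2206, 0.1419]
ee_rot: [0.756, 0.655, 0.0, 0.0]
ft_force: [0.7, -0.4, -4.9]
width: 0.0115
t 16.1 tcp [0.5088 0.2206 0.1419] yaw 81.82 F [ 0.7 -0.4 -4.9] tau [ 0.06 -0.02  0.03] w 0.0115 tool z [ 0.  0. -1.]
shift [-0.0006  0.0003  0.0059] turn -0.13
```

```bash
python3 -m pendant '[[0,0,0,-0.001,0],[0,0,0,0,0]]'; python3 -c "
from h import *
togo((.509,.220,.136),81.95)"
```

```text
time: 16.3
tcp_pos: [0.5088, 0.2206, 0.1426]
ee_rot: [0.756, 0.655, -0.0, -0.0]
ft_force: [0.6, 0.3, -7.1]
width: 0.0112
t 16.3 tcp [0.5088 0.2206 0.1426] yaw 81.82 F [ 0.6  0.3 -7.1] tau [ 0.14 -0.16  0.04] w 0.0112 tool z [-0. -0. -1.]
shift [-0.0006  0.0003  0.0066] turn -0.13
```

```bash
python3 -m pendant '[[0,0,0,-0.001,0],[0,0,0,0,0]]'; python3 -c "
from h import *
togo((.509,.220,.136),81.95)"
```

```text
time: 16.5
tcp_pos: [0.5086, 0.2206, 0.143]
ee_rot: [0.756, 0.655, -0.0, -0.0]
ft_force: [3.0, 1.6, -14.9]
width: 0.0108
t 16.5 tcp [0.5086 0.2206 0.143 ] yaw 81.82 F [  3.    1.6 -14.9] tau [ 0.36 -0.59 -0.01] w 0.0108 tool z [-0.001 -0.    -1.   ]
shift [-0.0005  0.0005  0.007 ] turn -0.13
```

```bash
python3 -m pendant '[[0,0,0,-0.0004,0],[0,0,0,0,0],[0,0,0,0,0]]'; python3 -c "
from h import *
togo((.509,.220,.136),81.95)"
```

```text
time: 16.8
tcp_pos: [0.5085, 0.2205, 0.1431]
ee_rot: [0.756, 0.655, -0.001, -0.0]
ft_force: [5.8, 2.3, -21.0]
width: 0.0113
t 16.8 tcp [0.5085 0.2205 0.1431] yaw 81.82 F [  5.8   2.3 -21. ] tau [ 0.44 -0.92  0.03] w 0.0113 tool z [-0.001 -0.    -1.   ]
shift [-0.0005  0.0005  0.0071] turn -0.13
```

Both latches take the pull (about 6 N left, 9 N right). Now back down.

```bash
python3 -m pendant '[[0,0,0,0.001,0],[0,0,0,0.002,0],[0,0,0,0.002,0],[0,0,0,0.002,0],[0,0,0,0,0]]'; python3 -m pendant '[[0,0,0,0.001,0],[0,0,0,0.001,0],[0,0,0,0,0]]'; python3 -c "
from h import *
togo((.509,.220,.1343),81.95)"
```

```text
time: 17.3
tcp_pos: [0.5088, 0.2206, 0.1372]
ee_rot: [0.756, 0.655, 0.0, 0.0]
ft_force: [-0.4, -1.2, -5.3]
width: 0.0114
time: 17.6
tcp_pos: [0.5088, 0.2206, 0.1351]
ee_rot: [0.756, 0.655, 0.0, -0.0]
ft_force: [-0.3, -0.4, -3.5]
width: 0.0111
t 17.6 tcp [0.5088 0.2206 0.1351] yaw 81.82 F [-0.3 -0.4 -3.5] tau [ 0.04 -0.06  0.01] w 0.0111 tool z [ 0.  0. -1.]
shift [-0.0006  0.0003  0.0008] turn -0.13
```

```bash
python3 -m pendant '[[0,0,0,0.001,0],[0,0,0,0,0]]'; python3 -m pendant '[[0,0,0,0.0005,0],[0,0,0,0,0]]';  python3 -c "
from h import *
togo((.509,.220,.1343),81.95)"
```

```text
time: 17.8
tcp_pos: [0.5089, 0.2207, 0.1344]
ee_rot: [0.756, 0.655, 0.0, 0.0]
ft_force: [-0.5, -1.7, -2.6]
width: 0.0116
time: 18.0
tcp_pos: [0.509, 0.2206, 0.1342]
ee_rot: [0.756, 0.655, 0.0, 0.0]
ft_force: [-2.9, -2.0, 3.4]
width: 0.0112
t 18.0 tcp [0.509  0.2206 0.1342] yaw 81.82 F [-2.9 -2.   3.4] tau [0.17 0.29 0.02] w 0.0112 tool z [ 0.001  0.    -1.   ]
shift [-0.0006  0.0001 -0.0001] turn -0.13
```

```bash
python3 -m pendant '[[0.15,0,0,0,0],[0.3,0,0,0,0],[0.5,0,0,0,0],[0.6,0,0,0,0],[0.6,0,0,0,0]]'; python3 -m pendant '[[0.6,0,0,-0.005,0],[0.6,0,0,-0.01,0],[0.6,0,0,-0.02,0],[0.6,0,0,-0.03,0],[0.6,0,0,-0.03,0]]'; python3 -m pendant '[[0.6,0,0,-0.03,0],[0.6,-0.03,0,-0.03,0],[0.6,-0.05,0,0,0],[0.6,-0.05,0,0,0],[0.6,-0.05,0,0,0]]'; python3 -m pendant '[[0.6,-0.05,0,0,0],[0.6,-0.05,0,0,0],[0.6,-0.05,0,0,0],[0.6,0,0,0,0],[0.6,0,0,0,0]]'
python3 - <<'E'
from h import *
togo((.509,.220,.1343),81.95)
T=cam("top");S=cam("scene")
a=cv2.resize(T["color"][205:285,122:277],None,fx=4,fy=4,interpolation=cv2.INTER_CUBIC)
b=cv2.resize(S["color"][155:225,270:425],None,fx=4,fy=4,interpolation=cv2.INTER_CUBIC)
cv2.imwrite("pics/j.png",cv2.vconcat([cv2.convertScaleAbs(a,alpha=1.7),cv2.convertScaleAbs(b,alpha=1.3)]))
E
```

```text
time: 18.5
tcp_pos: [0.5088, 0.2206, 0.1335]
ee_rot: [0.756, 0.655, -0.0, 0.0]
ft_force: [-0.0, 0.9, -0.2]
width: 0.0513
time: 19.0
tcp_pos: [0.5086, 0.2206, 0.2304]
ee_rot: [0.756, 0.655, 0.0, 0.0]
ft_force: [0.4, 0.4, -0.1]
width: 0.0514
time: 19.5
tcp_pos: [0.4825, 0.041, 0.2899]
ee_rot: [0.755, 0.655, 0.001, 0.0]
ft_force: [1.7, -0.0, -0.0]
width: 0.0512
time: 20.0
tcp_pos: [0.4616, -0.107, 0.2894]
ee_rot: [0.757, 0.654, 0.0, 0.0]
ft_force: [0.1, 0.8, 0.6]
width: 0.0513
t 20.0 tcp [ 0.4616 -0.107   0.2894] yaw 81.67 F [0.1 0.8 0.6] tau [ 0.01 -0.01 -0.09] w 0.0513 tool z [ 0.001 -0.    -1.   ]
shift [ 0.3304 -0.0006  0.1552] turn -0.28
```

View pics/j.png

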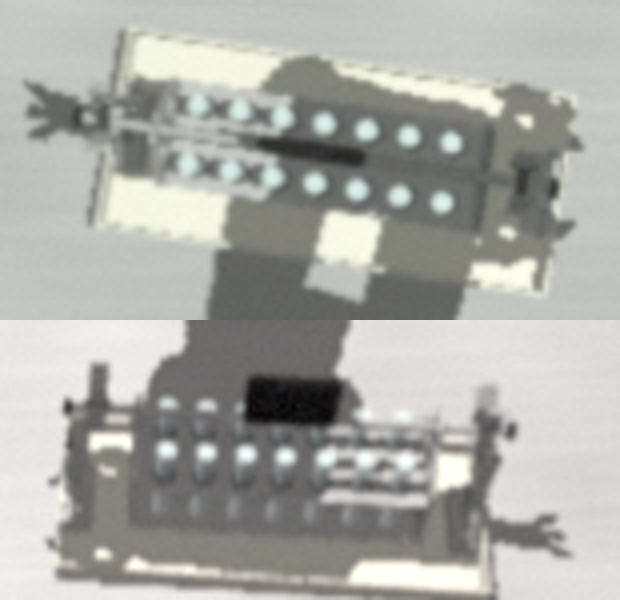

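The picture shows the carrier hanging free with its rod in both hooks. The caps are at about (68,407) and (510,430) in the lower crop, the dark latch lies over the rod at (522,180) in the upper crop, and the gripper is clear.

```bash
python3 -c "
from station import bot
print(bot.close_job(), bot.get_state()['time'])"
```

```text
the job is handed in; nothing more can be done
the job is handed in; nothing more can be done
```

The carrier is hanging released in both hooks of the draining stand, and the job is handed in at about 20 s of robot time.

- **Insertion:** I pinched the carrier by its grip and lowered the rod onto the latches. The sideways latch force dropped in two steps as first the left and then the right latch snapped shut.
- **Press down:** I pressed it onto the hooks with about 16–20 N in all, below the 25 N limit. The load was even on both hooks.
- **Lift check:** It moved about 8 mm freely, then both latches stopped it. The total pull reached about 16–17 N, which the wrist moment splits into roughly 6 N left and 9 N right.
- **Release:** I set it back down at about 9 N, opened the gripper and withdrew; the wrist force then returned to zero within noise.

The last picture shows the rod in both hooks, the carrier upright and the gripper clear. No check failed. The latch angles and the force on each hook are inferred from wrist forces and pictures, not read directly. I kept the arm away from the beaker, box and bottle, but did not look at them again at the end. The two cameras disagreed by up to 8 mm on the stand's position along x. Re-reading the tray edges and correcting for the camera offset seen at the grasp brought them to about 3 mm, and the fit confirmed it.

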